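# Load the pigment jar mill and latch its guard

### The arm

A 6-joint arm with a two-finger parallel gripper is mounted at the origin on the work surface. World frame = base frame: x ahead of the robot, y to its left, z up, the work surface at z = 0. Lengths are in m, angles in degrees, forces in N, time in s.
With the tool pointing down it reaches from about 0.4 to 0.825 m from the base axis. Payload 7 kg.
Tool frame: the origin (TCP) lies at the very end of the fingers, on their centre line; the grasp point (between the pads) lies r.pinch_z behind it (r.pinch_z is the distance from the TCP to the grasp point, in m); z points along the fingers, y is the direction in which the jaws open and shut (so a half turn about z gives the same grasp; the last joint's range is limited). The gripper opens to 88 mm and grips with 3 to 60 N. Pads are 19 mm wide; open, the fingers measure 130 mm over their backs; the gripper's body (78 mm by 193 mm) begins 47 mm behind the grasp point.
Start: joints at [90.304, 20.546, 0.682, 0, -70.136, -16.507], TCP at [0.188, 0.648, 0.227] pointing down, gripper open.
Joint ranges: [-176.03, 176.03], [-82.01, 121.73], [-58.28, 71.71], [-173.87, 95.51], [-174.79, -0.11], [-173.66, 173.66]. Speed limits (degrees/s): [136.94, 136.94, 172.46, 180, 180, 180].

### API

Orientations are given as [roll, pitch, yaw] about the fixed x, y, z axes, in that order (R = Rz(yaw) Ry(pitch) Rx(roll)).
In Python, from plant import r gives the robot as it stands. The module is installed in compiled form; this text tells all that it offers.
- The arm moves only by the tool servo_tool, never from a script. Its argument "steps" is a list of rows, each a list of 5 numbers: the finger opening in cm, from 0 to 8.76, then the shift along the tool's x, y, z in cm, then the turn about the tool's z in degrees. In form: [[fingers, x, y, z, spin], ...]. A call has 1 to 8 rows; each row shifts and turns the commanded pose from where the row before left it, along the tool's axes as they then stand; what a row does not reach is not made up. A row lasts 1/8 s, in which the tool goes at most 62.5 mm and 10.7 degrees, less where a joint would pass 70% of its speed; a pose out of reach is approached as far as the arm can. A call with a gripper value outside its range is refused whole. The fingers move at their own pace and stop on an object; "squeeze" is the grip in N (left out, the last holds). Time passes only in rows, so rows that do not move let the fingers close. It gives the time, the measured TCP pose, the force and the opening at its end, in the units of the state.
- r.get_state(): the state, without advancing time (a new reading comes with each control period).
- r.capture(name): name is "scene" or "top"; returns the picture (384x512x3 uint8, red, green, blue); there is no depth.
- r.calibration(name): a dict with "K" (3x3 intrinsics, pixels), "rvec" (rotation vector, rad) and "tvec" (3), from world to camera coordinates, as OpenCV has them. Camera axes: x right, y down, z forward; pixel columns grow to the right and rows downward; lengths in m; the calibration is good to about 2 mm. A picture is of the moment at which its call begins. calibration takes no time and is no camera call.
- r.close_job(): hands the job in, once; it reports no verdict.
The state is a dict: "time_s": time; "joints": joint angles; "qd": joint speeds; "joint_torque": joint torques, N m; "tcp_pos": TCP position; "eef_rot": TCP orientation; "contact_force": force on the tool from outside, world axes, zero at the start; "moment": the same for the moment, N m; "gripper_width": finger opening in m.
Only numpy, scipy, OpenCV 4.12 (cv2) and the standard library are available. Lean on these libraries where they do the work, as an engineer would, in place of code of your own. Each camera call takes 0.05 s, during which the arm holds its last target.

### The job

Get the bench jar mill ready to grind pigment: lift the small white porcelain jar from its wooden rest and set it down gently on the mill's two rubber rollers, lying along them. Then slide the mill's clear guard over it, easing it shut until the catch clicks and holds it; stop at the click, do not slam the guard or lean hard on its end stop. Let go, and leave everything else on the bench where it is.

Things in the scene. Friction and masses are not known exactly. Their poses are not given: they have to be found in the camera images.
- jar: Closed cylindrical porcelain jar, white, lying on its side: 60 mm in diameter, 104 mm long over its steel lid, 0.35 to 0.68 kg. Origin on its axis, about mid-length; its y axis runs along the cylinder, towards the 48 mm wide lid (body from y -55 to +37 mm, lid to +49 mm). It may have turned about its own axis.
- jar_rest: Fixed wooden rest, 110 x 150 mm, on which the jar lies between two 12 mm dowels that run along the rest's y axis (dowel tops 24 mm above the bench). Origin at the centre of its underside. Nothing of it stands higher than 26 mm.
- mill: Grey bench jar mill, 200 mm (its x) by 465 mm (its y), fixed. Origin under its middle at bench level; its y axis runs along the rollers and is the way the guard shuts. Deck at z 70 mm. From y -215 to -1 mm is the motor housing (top at 164 mm), over which the open guard is parked. Low bearing plate at y 176 to 184 mm, top at 110 mm. Guard rails at x +-87 mm, tops at 78 mm.
- mill_cradle (a point): Where the jar's origin belongs when the jar lies on the rollers: mill x 0, y 100 mm, 133 mm above the bench. The two rubber rollers, 24 mm in diameter, run from mill y +2 to +172 mm, axes at x +-23 mm and z 98 mm (tops at 110 mm). Axes as the mill's; up to 20 mm either way along y is fine.
- guard: Clear plastic tunnel with aluminium end hoops, 176 mm wide, 195 mm long, open at both ends, 0.7 to 1.1 kg, sliding along the mill's y on rails with 2 to 3 N. Axes as the mill's; origin at its middle, 80 mm above the bench; roof 99 mm above that (hoops 102), inside height 95 mm. Wide open its origin is at mill y -112.5 mm; it starts up to 25 mm from there. Shut: see guard_tongue.
- guard_handle (a point): Middle of the steel pull bar on the guard's roof: round bar 12 mm in diameter, 90 mm long across the mill (along x), on two end posts, axis 25 mm above the roof and 204 mm above the bench, 19 mm free under it. It lies 50 mm behind the guard's origin (guard y -50 mm). To shut the guard push it towards mill +y.
- keeper: Steel bracket at the mill's +y end (to y 250 mm) that carries the end stop, two sprung buffers and the catch housing with its pull-knob (up to 240 mm above the bench; buffers reach in to y 138 mm at x +-83 mm, the rest starts at 165 mm). Origin at the mill's origin, axes as the mill's.
- large_jar: Bystander: large white porcelain jar standing upright, 104 mm in diameter, 155 mm high. Origin under its middle.
- pigment_jar_a: Bystander: brown-filled jar with a steel lid, 62 mm in diameter, 85 mm high. Origin under its middle.
- pigment_jar_b: Bystander: blue-filled jar with a steel lid, 62 mm in diameter, 85 mm high. Origin under its middle.
- brush_pot: Bystander: terracotta pot of brushes, 80 mm in diameter, pot 100 mm high, brushes to 220 mm. Origin under its middle.
- muller: Bystander: glass muller, 72 mm foot, 102 mm high. Origin under its middle.
- oil_tin: Bystander: steel oil tin, 72 mm in diameter, 130 mm high. Origin under its middle.
- palette_knife: Bystander: palette knife lying flat, 200 mm long, along its x axis.
- guard_tongue (a point): Tip of the tongue on the guard's leading end. End stop and catch differ (clamped in a slot): the guard clicks home with its origin anywhere from mill y 70 mm to a few cm further on, so feel for it. In the last 30 mm sprung buffers, then the catch pin, push back, rising to 13-16 N; then the pin drops (click). 2 mm on is the rigid stop: at most 25 N. Let go before the click, it springs back.
Mind the look-alikes: they are no part of the job. What is shaped like the jar but red or yellow is not meant.

How it is judged:
By the outcome, as a careful person would: the job done as asked, in the order asked, and still so for the second after the job is handed in, with the robot touching nothing.
It also fails if it takes over 59 s, if anything falls off the work surface, if the arm or the gripper's body presses on something with over 40 N, if the wrist force passes 120 N, or if a joint passes its speed limit or range.

## Working session

There is one attempt and no reset: what is moved stays moved. The work goes in short steps, Python scripts to look and compute and a tool call to move; the robot and the scene stay as the last step left them, time stands still between calls to the robot, and variables do not carry over. Pictures are saved under pics/ and viewed, and the job is handed in when it is done.

Besides the shell and the picture viewer there is one more tool, called after "Call:" as a command line: name --pt "numbers of a row" for each row, then --argument value for the rest. servo_tool: Moves the arm, as the interface text tells. Its arguments: {"type":"object","properties":{"steps":{"type":"array","items":{"type":"array","items":{"type":"number"}}},"squeeze":{"type":"number"}},"required":["steps"]}

```bash
mkdir -p pics; python3 - <<'E'
from plant import r
import cv2,numpy as np
for n in ("scene","top"):
    im=r.capture(n); cv2.imwrite(f"pics/{n}0.png",im[:,:,::-1])
    c=r.calibration(n); R=cv2.Rodrigues(np.array(c["rvec"],float))[0]
    print(n,np.round(c["K"],1).tolist(),"cam pos",np.round(-R.T@np.array(c["tvec"]).ravel(),3),np.round(R,2).tolist())
s=r.get_state(); print(s, r.pinch_z)
E
```

```text
scene [[373.8, 0.0, 258.0], [0.0, 373.8, 198.9], [0.0, 0.0, 1.0]] cam pos [ 1.162 -0.469  0.832] [[0.55, 0.84, 0.0], [0.55, -0.36, -0.76], [-0.63, 0.42, -0.65]]
top [[424.2, 0.0, 253.3], [0.0, 424.2, 194.5], [0.0, 0.0, 1.0]] cam pos [ 0.247 -0.02   1.286] [[-0.01, -1.0, -0.01], [-0.98, 0.01, -0.2], [0.2, 0.0, -0.98]]
{'time_s': 0.1, 'joints': array([ 9.03021552e+01,  2.05876538e+01,  6.40396925e-01, -1.69998242e-02,
       -7.01373714e+01, -1.65079227e+01]), 'qd': array([ 0.00231285, -0.10310569,  0.02386234,  0.08200966, -0.00601366,
        0.10956256]), 'joint_torque': array([-9.27743313e-04, -5.84161985e+01,  2.93753761e+01,  7.01524928e+00,
        1.02227210e-02, -4.78085121e-05]), 'tcp_pos': array([0.18828111, 0.64775799, 0.2257255 ]), 'eef_rot': array([ 1.79914319e+02, -8.72591003e-03, -1.62115487e+01]), 'contact_force': array([ 0.01467868,  0.11783722, -0.45385498]), 'moment': array([-0.01600737, -0.03302908,  0.04662151]), 'gripper_width': 0.08789823073729187} 0.0188
```

View pics/scene0.png

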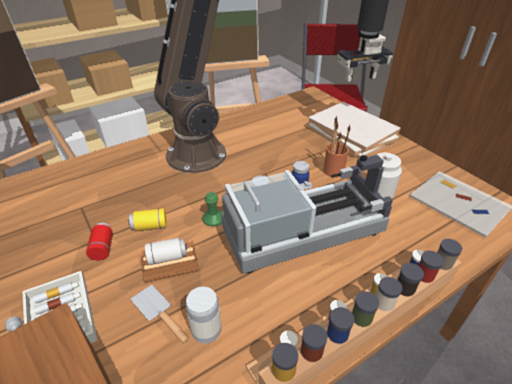

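View pics/top0.png

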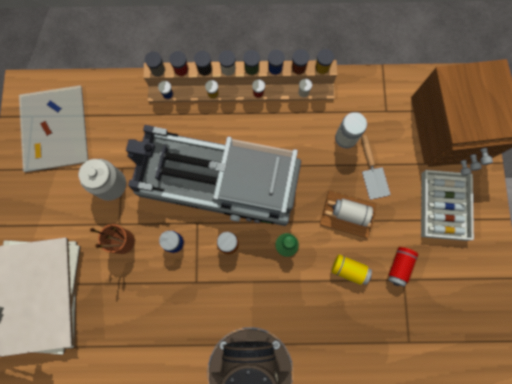

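Candidates (top image): white jar on the wooden rest at (352,212), yellow jar at (351,270), red jar at (402,266), steel oil tin at (351,130), and large white jar at (100,177). By the description, mine is the one at (352,212). I'll check it in close crops.

```bash
python3 - <<'E'
import cv2,numpy as np
t=cv2.imread("pics/top0.png"); s=cv2.imread("pics/scene0.png")
def crop(im,x0,y0,x1,y1,f,name):
    c=cv2.resize(im[y0:y1,x0:x1],None,fx=f,fy=f,interpolation=cv2.INTER_CUBIC)
    for x in range((x0+9)//10*10,x1,10):
        cv2.line(c,((x-x0)*f,0),((x-x0)*f,6 if x%50 else 14),(0,0,255),1)
        if x%20==0: cv2.putText(c,str(x),((x-x0)*f,20),0,.35,(0,0,255),1)
    for y in range((y0+9)//10*10,y1,10):
        cv2.line(c,(0,(y-y0)*f),(6,(y-y0)*f),(0,0,255),1)
        if y%20==0: cv2.putText(c,str(y),(8,(y-y0)*f+4),0,.35,(0,0,255),1)
    cv2.imwrite(name,c)
crop(t,315,185,391,241,10,"pics/jar_top.png")
crop(s,130,225,210,285,10,"pics/jar_scene.png")
crop(t,120,115,310,230,4,"pics/mill_top.png")
crop(s,210,140,400,270,4,"pics/mill_scene.png")
E
```

```text
(no output)
```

View pics/jar_top.png

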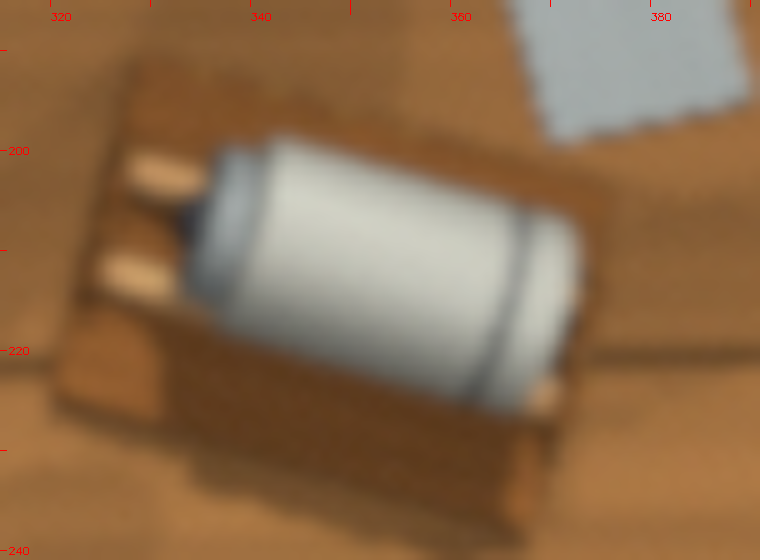

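View pics/jar_scene.png

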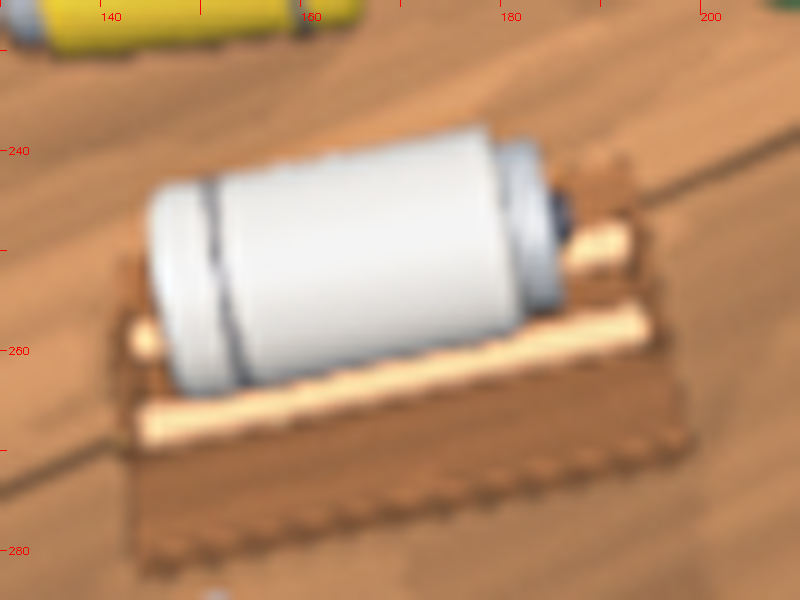

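View pics/mill_top.png

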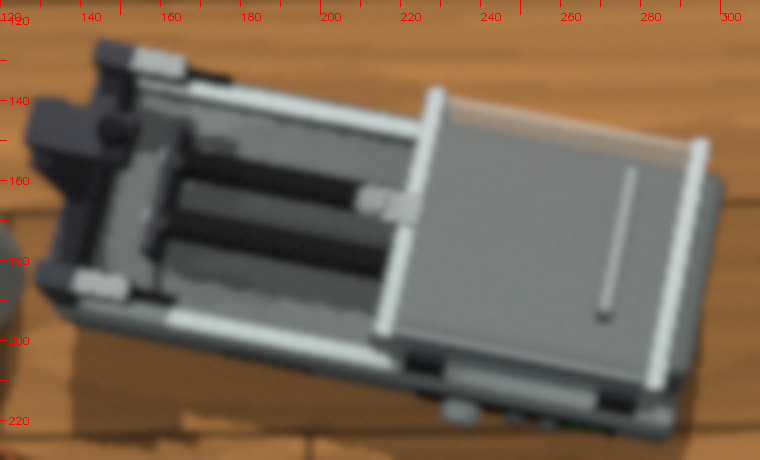

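View pics/mill_scene.png

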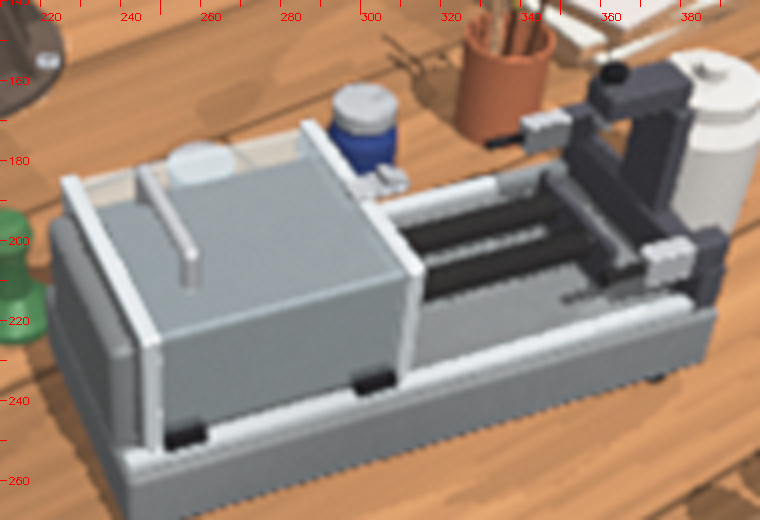

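The jar crop confirms the choice: white body, dark ring at the base end, and steel lid at about (334,207), facing the mill. It lies on the dowels of the wooden rest. The mill crop shows the guard handle from (277,157) to (271,193), the bearing plate from (165,145) to (158,179), and the rail lines. Next I'll fit the poses.

```bash
cat > h.py <<'E'
from plant import r
import cv2,numpy as np
from scipy.optimize import least_squares,minimize
C={}
for n in("scene","top"):
    c=r.calibration(n); C[n]=(np.array(c["K"],float),np.array(c["rvec"],float),np.array(c["tvec"],float))
def proj(n,P):
    K,rv,tv=C[n]; return cv2.projectPoints(np.atleast_2d(np.array(P,float)),rv,tv,K,None)[0][:,0]
def back(n,uv,z):
    K,rv,tv=C[n]; R=cv2.Rodrigues(rv)[0]; o=-R.T@tv.ravel()
    d=R.T@np.linalg.inv(K)@np.array([uv[0],uv[1],1.]); return o+d*(z-o[2])/d[2]
def loc(p,x,y,th):
    c,s=np.cos(th),np.sin(th); d=np.array(p)[:2]-[x,y]; return np.array([c*d[0]+s*d[1],-s*d[0]+c*d[1]])
def wor(l,x,y,th):
    c,s=np.cos(th),np.sin(th); l=np.asarray(l,float); return np.array([x+c*l[0]-s*l[1],y+s*l[0]+c*l[1]])
E
cat > fit.py <<'E'
from h import *
t=cv2.imread("pics/top0.png"); s=cv2.imread("pics/scene0.png")
def mask(im,seed):
    hsv=cv2.cvtColor(im,cv2.COLOR_BGR2HSV); m=((hsv[:,:,1]<75)).astype(np.uint8)
    m=cv2.morphologyEx(m,cv2.MORPH_CLOSE,np.ones((3,3)))
    n,l=cv2.connectedComponents(m); return l==l[seed[1],seed[0]]
M={"top":mask(t,(355,211)),"scene":mask(s,(165,250))}
for n in M: ys,xs=np.where(M[n]); print(n,M[n].sum(),xs.min(),xs.max(),ys.min(),ys.max())
a=np.linspace(0,2*np.pi,40)
def hull(n,p):
    x,y,z,th=p; pts=[]
    for yy,rad in((-.055,.03),(.037,.03),(.037,.024),(.049,.024)):
        for q in a:
            w=wor([rad*np.cos(q),yy],x,y,th); pts.append([w[0],w[1],z+rad*np.sin(q)])
    P=proj(n,pts); im=np.zeros((384*4,512*4),np.uint8)
    for A in(P[:80],P[80:]): cv2.fillConvexPoly(im,cv2.convexHull(np.round((A+.5)*4).astype(np.int32)),255)
    return cv2.resize(im,(512,384),interpolation=cv2.INTER_AREA)/255.
def cost(p): return sum(np.abs(hull(n,p)-M[n]).sum() for n in M)
p0=back("top",(354,212),.055)
best=None
for th in(-.35,-.25,-.15):
    q=minimize(cost,[p0[0],p0[1],.052,th],method="Nelder-Mead",options=dict(initial_simplex=np.array([[p0[0],p0[1],.052,th]]*5)+np.vstack([np.zeros(4),np.diag([.01,.01,.008,.1])]),maxiter=400))
    if best is None or q.fun<best.fun: best=q
    print(np.round(q.x,4),np.degrees(q.x[3]),q.fun)
for n in M: print(n,np.abs(hull(n,best.x)-M[n]).sum())
# mill
L=[("top",(167.5,137),.078,0,.087),("top",(226,148),.078,0,.087),("top",(162.5,194.5),.078,0,-.087),("top",(218.7,205.5),.078,0,-.087),
("top",(165,145.5),.110,1,.180),("top",(158,178.7),.110,1,.180)]
G=[("top",(277.5,157),.204,.045,-.05),("top",(271,193.5),.204,-.045,-.05),("scene",(246.5,183.0),.204,-.045,-.05),("scene",(257.5,203.7),.204,.045,-.05)]
# which side is x+: mill x = world x-ish (image up in top)
def res(p):
    x,y,th,g=p; o=[]
    for n,uv,z,ax,v in L: o.append(loc(back(n,uv,z),x,y,th)[ax]-v)
    for n,uv,z,gx,gy in G: o+=list(loc(back(n,uv,z),x,y,th)-[gx,gy+g])
    return np.array(o)*1e3
b=back("top",(215,170),.1)
f=least_squares(res,[b[0],b[1],-.2,-.11],loss="soft_l1",f_scale=2)
print("mill",np.round(f.x,4),np.degrees(f.x[2])); print(np.round(res(f.x),1))
np.save("fit.npy",np.r_[best.x,f.x])
x,y,th,g=f.x
print("cradle",wor([0,.1],x,y,th),"handle",wor([0,g-.05],x,y,th))
E
python3 fit.py
```

```text
top 758 333 372 199 225
scene 859 145 186 238 264
[ 0.4512 -0.3015  0.0543 -0.3099] -17.75537617728462 85.18039215686275
[ 0.4516 -0.3014  0.0549 -0.3179] -18.212158792623285 84.84705882352941
[ 0.4511 -0.3017  0.0548 -0.3218] -18.43732386284818 85.03529411764706
top 42.36078431372549
scene 42.48627450980393
mill [ 0.5549  0.0714 -0.2094 -0.0955] -12.000559721132538
[ 0.1  0.4  0.   0.   2.  -2.   5.9 -0.2 -4.7 -1.8 -0.1  2.7 -0.5 -0.1]
cradle [0.57568788 0.1692284 ] handle [ 0.52463951 -0.0709238 ]
```

```bash
cat > ov.py <<'E'
from h import *
import sys
p=np.load("fit.npy"); j=p[:4]; x,y,th,g=p[4:]
def ring(yy,rad): 
    o=[]
    for q in np.linspace(0,2*np.pi,40):
        w=wor([rad*np.cos(q),yy],j[0],j[1],j[3]); o.append([*w,j[2]+rad*np.sin(q)])
    return o
def m(pts): return [[*wor(q[:2],x,y,th),q[2]] for q in pts]
lines=[(ring(-.055,.03),(0,0,255)),(ring(.037,.03),(0,0,255)),(ring(.049,.024),(0,255,0))]
for sx in(-1,1):
    lines.append((m([(sx*.087,-.2,.078),(sx*.087,.14,.078)]),(0,255,255)))
    lines.append((m([(sx*.023,.002,.11),(sx*.023,.172,.11)]),(255,0,255)))
for gy in(-.0975,.0975): lines.append((m([(-.088,g+gy,.08),(-.088,g+gy,.182),(.088,g+gy,.182),(.088,g+gy,.08)]),(0,0,255)))
lines.append((m([(-.045,g-.05,.204),(.045,g-.05,.204)]),(0,255,0)))
lines.append((m([(-.05,.18,.11),(.05,.18,.11)]),(255,0,0)))
def draw(n,im,F,x0,y0,x1,y1):
    c=cv2.resize(im[y0:y1,x0:x1],None,fx=F,fy=F,interpolation=cv2.INTER_CUBIC)
    for P,col in lines:
        q=(proj(n,P)+.5-[x0,y0])*F; cv2.polylines(c,[q.astype(np.int32)],False,col,1)
    return c
t=cv2.imread("pics/top0.png"); s=cv2.imread("pics/scene0.png")
cv2.imwrite("pics/ov_jar.png",np.hstack([draw("top",t,8,325,190,375,240),draw("scene",s,8,140,225,190,275)]))
cv2.imwrite("pics/ov_mt.png",draw("top",t,4,120,115,310,230)); cv2.imwrite("pics/ov_ms.png",draw("scene",s,4,210,140,400,270))
E
python3 ov.py
```

```text
(no output)
```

View pics/ov_jar.png

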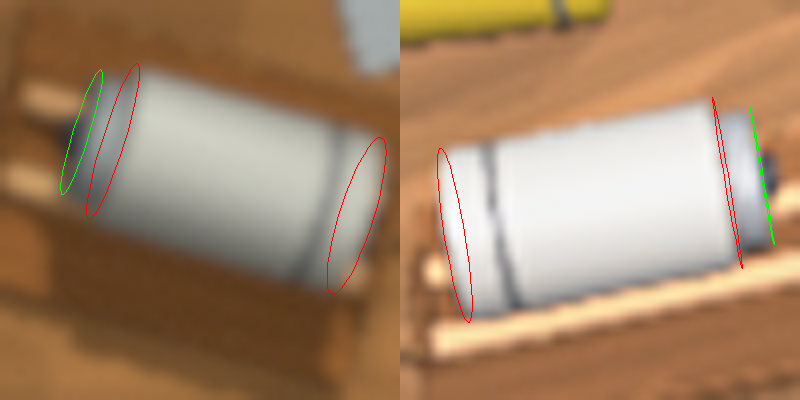

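View pics/ov_mt.png

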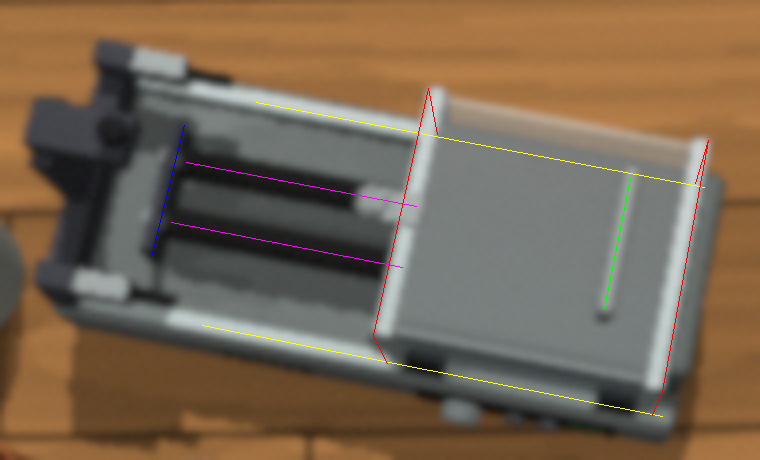

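View pics/ov_ms.png

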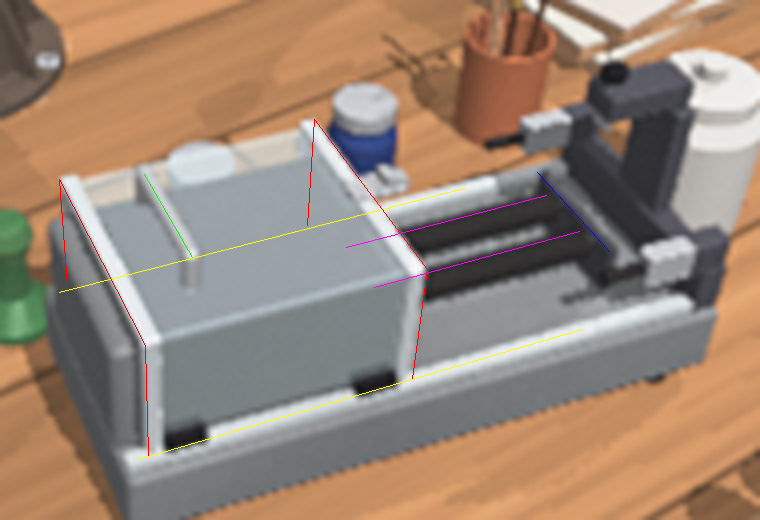

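```bash
python3 - <<'E'
from h import *
def yaw(n,a,b,z):
    A,B=back(n,a,z),back(n,b,z); d=A-B; return np.round([np.degrees(np.arctan2(-d[0],d[1])),np.linalg.norm(d)*1e3],1)
print("dowel",yaw("scene",(194.3,257.3),(144,267.5),.02))
print("rest edge",yaw("top",(327.5,190.5),(375.5,204),.012),"restlow scene",yaw("scene",(198.5,270),(144,283),0))
print("body top",yaw("top",(342.5,198.3),(372,206.5),.06),yaw("top",(336,218),(365,226),.05))
j=np.load("fit.npy")[:4];print(j)
s=r.get_state();print(s['tcp_pos'])
E
```

```text
dowel [-17.9 138.1]
rest edge [-17.  150.7] restlow scene [-15.9 148.7]
body top [-16.8  88.7] [-16.5  87.1]
[ 0.45156237 -0.30139836  0.0549009  -0.31786213]
[0.18828111 0.64775799 0.2257255 ]
```

```bash
cat > plan.py <<'E'
from h import *
import sys
# usage: plan.py x y z yaw nrows [dec]  -> rows in tool axes (shift first, then spin), straight line, even
def plan(tx,ty,tz,yaw,n,dec=1):
    s=r.get_state(); p=np.array(s["tcp_pos"],float); ps=s["eef_rot"][2]
    dps=(yaw-ps+180)%360-180
    tgt=np.array([tx,ty,tz]); rows=[]
    q=p.copy(); a=ps
    for i in range(n):
        k=n-i; d=(tgt-q)/k; c,sn=np.cos(np.radians(a)),np.sin(np.radians(a))
        sh=np.round(100*np.array([d[0]*c+d[1]*sn,d[0]*sn-d[1]*c,-d[2]]),dec); sp=round(-((yaw-a+180)%360-180)/k,1)
        q=q+np.array([sh[0]*c+sh[1]*sn,sh[0]*sn-sh[1]*c,-sh[2]])/100; a-=sp
        rows.append([*(float(v) for v in sh+0.0),sp])
    print("from",np.round(p,4),round(ps,2),"end",np.round(q,4),round(a,2)); [print(w) for w in rows]
if __name__=="__main__":
    v=[float(a) for a in sys.argv[1:]]; plan(*v[:4],int(v[4]),int(v[5]) if len(v)>5 else 1)
E
python3 plan.py 0.52 0.28 0.32 -57 8
```

```text
from [0.1883 0.6478 0.2257] -16.21 end [0.5199 0.2794 0.3197] -57.01
[5.3, 3.3, -1.2, np.float64(5.1)]
[5.5, 2.8, -1.2, np.float64(5.1)]
[5.8, 2.3, -1.2, np.float64(5.1)]
[5.9, 1.7, -1.2, np.float64(5.1)]
[6.1, 1.2, -1.2, np.float64(5.1)]
[6.1, 0.7, -1.1, np.float64(5.1)]
[6.2, 0.1, -1.2, np.float64(5.1)]
[6.2, -0.4, -1.1, np.float64(5.1)]
```

Call:
servo_tool --pt "8.7 5.1 3.1 -1.2 5" --pt "8.7 5.3 2.7 -1.2 5" --pt "8.7 5.6 2.2 -1.2 5" --pt "8.7 5.8 1.7 -1.2 5" --pt "8.7 5.9 1.2 -1.2 5" --pt "8.7 6.0 0.7 -1.1 5" --pt "8.7 6.0 0.1 -1.2 5" --pt "8.7 6.0 -0.4 -1.1 5"

```text
time_s: 1.1
tcp_pos: [0.5131, 0.2915, 0.3208]
eef_rot: [180.0, 0.0, -56.4]
contact_force: [0.8, 1.1, -0.5]
gripper_width: 0.0872
```

```bash
python3 plan.py 0.53 0 0.30 -82 5;python3 -c "
from plant import r
print(r.get_state()['joints'].round(1),r.get_state()['qd'].round(1))"
```

```text
from [0.5131 0.2915 0.3208] -56.35 end [5.296e-01 1.000e-04 2.998e-01] -81.95
[5.0, 2.9, 0.4, np.float64(5.1)]
[5.3, 2.5, 0.4, np.float64(5.1)]
[5.5, 2.0, 0.4, np.float64(5.1)]
[5.7, 1.5, 0.4, np.float64(5.2)]
[5.7, 1.1, 0.5, np.float64(5.1)]
[ 48.6   9.9  -1.6  -0.  -78.5 -14.9] [-49.3   7.2  19.3  -0.1 -12.3   9.2]
```

Call:
servo_tool --pt "8.7 4.9 3.0 0.4 5" --pt "8.7 5.2 2.5 0.4 5" --pt "8.7 5.4 2.0 0.4 5" --pt "8.7 5.6 1.5 0.4 5" --pt "8.7 5.6 1.1 0.5 5"

```text
time_s: 1.72
tcp_pos: [0.5274, 0.004, 0.2994]
eef_rot: [-180.0, 0.0, -81.4]
contact_force: [1.1, -0.0, -1.1]
gripper_width: 0.0869
```

```bash
python3 plan.py 0.4515 -0.3015 0.15 -107.3 6
```

```text
from [0.5274 0.004  0.2994] -81.35 end [ 0.4513 -0.3018  0.1504] -107.25
[4.8, 2.0, 2.5, np.float64(4.3)]
[5.0, 1.6, 2.5, np.float64(4.3)]
[5.1, 1.3, 2.5, np.float64(4.3)]
[5.2, 0.9, 2.5, np.float64(4.3)]
[5.2, 0.5, 2.5, np.float64(4.4)]
[5.3, 0.1, 2.4, np.float64(4.3)]
```

Call:
servo_tool --pt "8.7 4.8 2.0 1.5 4.3" --pt "8.7 5.0 1.6 1.5 4.3" --pt "8.7 5.1 1.3 2 4.3" --pt "8.7 5.2 0.9 3 4.3" --pt "8.7 5.2 0.5 3.5 4.4" --pt "8.7 5.3 0.1 3.4 4.3" --pt "8.7 0 0 0 0"

```text
time_s: 2.6
tcp_pos: [0.4493, -0.3015, 0.1476]
eef_rot: [179.6, 0.0, -107.4]
contact_force: [0.4, 1.6, 1.1]
gripper_width: 0.0868
```

```bash
python3 - <<'E'
from h import *
for n,b in(("top",(300,160,400,240)),("scene",(110,190,230,290))):
    im=r.capture(n)[:,:,::-1]; cv2.imwrite(f"pics/{n}1.png",cv2.resize(im[b[1]:b[3],b[0]:b[2]],None,fx=6,fy=6,interpolation=cv2.INTER_CUBIC))
E
python3 plan.py 0.4515 -0.3015 0.036 -107.3 4 2
```

```text
from [ 0.4521 -0.3     0.1506] -107.17 end [ 0.4515 -0.3014  0.036 ] -107.27
[0.04, 0.0, 2.86, np.float64(0.0)]
[0.04, 0.01, 2.87, np.float64(0.0)]
[0.04, 0.0, 2.86, np.float64(0.1)]
[0.04, 0.01, 2.87, np.float64(0.0)]
```

View pics/top1.png

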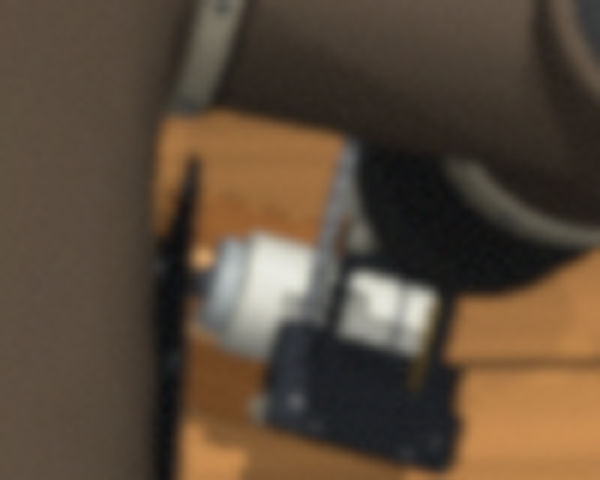

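View pics/scene1.png

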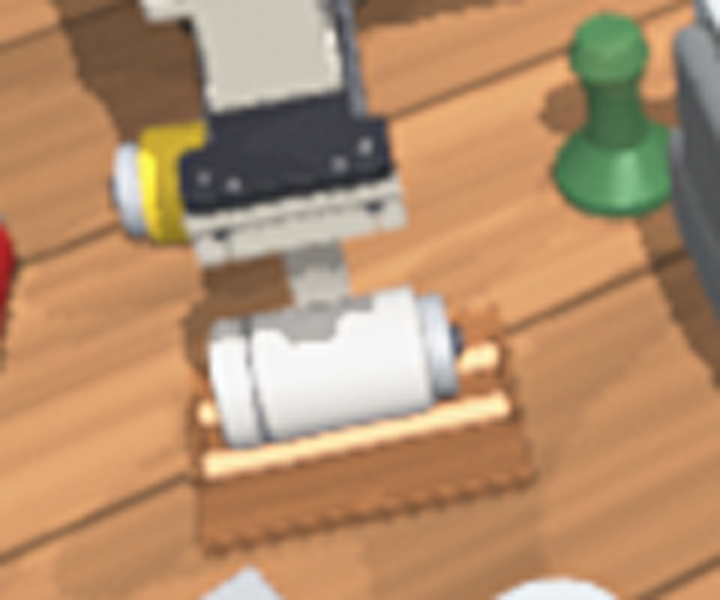

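The top crop shows the open fingers straddling the jar, with the white body visible between them. The scene crop shows the finger centred along the jar at about (163,241). I'll descend.

Call:
servo_tool --pt "8.7 0.1 0 3.5 0" --pt "8.7 0 0 3.0 0" --pt "8.7 0 0 2.2 0" --pt "8.7 0 0 1.4 0" --pt "8.7 0 0 1.0 0" --pt "8.7 0 0 0.3 0" --pt "8.7 0 0 0 0"

```text
time_s: 3.58
tcp_pos: [0.4527, -0.3005, 0.0374]
eef_rot: [-180.0, -0.0, -107.1]
contact_force: [0.6, -0.2, 0.3]
gripper_width: 0.0872
```

Call:
servo_tool --pt "5.5 0 0 0 0" --pt "5.5 0 0 0 0" --pt "5.5 0 0 0 0" --pt "5.5 0 0 0 0" --squeeze 25

```text
time_s: 4.08
tcp_pos: [0.4501, -0.2999, 0.0368]
eef_rot: [179.8, 0.0, -107.1]
contact_force: [-5.3, 2.7, 5.0]
gripper_width: 0.0596
```

Call:
servo_tool --pt "5.0 0 0 0 0" --pt "5.0 0 0 -0.5 0" --pt "5.0 0 0 -1 0" --pt "5.0 0 0 -1.5 0" --pt "5.0 0 0 -1 0" --pt "5.0 0 0 0 0" --squeeze 32

```text
time_s: 4.82
tcp_pos: [0.4532, -0.3007, 0.0784]
eef_rot: [-179.9, 0.0, -107.1]
contact_force: [-0.1, 0.4, -3.5]
gripper_width: 0.0592
```

```bash
python3 - <<'E'
from h import *
im=r.capture("scene")[:,:,::-1]; b=(110,190,230,290); cv2.imwrite("pics/s2.png",cv2.resize(im[b[1]:b[3],b[0]:b[2]],None,fx=6,fy=6,interpolation=cv2.INTER_CUBIC))
E
python3 plan.py 0.452 -0.3 0.27 -107.3 5; python3 plan.py 0.5557 0.169 0.27 -102 9
python3 -c "
from h import *
p=np.load('fit.npy')[4:]
for l in [.09,.095,.1]: print(l,wor([0,l],*p[:3]))"
```

```text
from [ 0.4526 -0.3005  0.0776] -107.11 end [ 0.4517 -0.3002  0.2696] -107.31
[0.0, 0.0, -3.8, np.float64(0.0)]
[0.0, 0.0, -3.9, np.float64(0.0)]
[0.0, 0.0, -3.8, np.float64(0.1)]
[0.0, 0.0, -3.9, np.float64(0.0)]
[0.0, 0.1, -3.8, np.float64(0.1)]
from [ 0.4526 -0.3005  0.0776] -107.11 end [0.5557 0.1689 0.2696] -102.01
[-5.3, 0.4, -2.1, np.float64(-0.6)]
[-5.3, 0.4, -2.1, np.float64(-0.6)]
[-5.3, 0.3, -2.1, np.float64(-0.6)]
[-5.3, 0.3, -2.2, np.float64(-0.6)]
[-5.4, 0.2, -2.1, np.float64(-0.5)]
[-5.4, 0.2, -2.2, np.float64(-0.6)]
[-5.3, 0.1, -2.1, np.float64(-0.5)]
[-5.4, 0.1, -2.2, np.float64(-0.6)]
[-5.3, 0.0, -2.1, np.float64(-0.5)]
0.09 [0.57360867 0.15944694]
0.095 [0.57464828 0.16433767]
0.1 [0.57568788 0.1692284 ]
```

View pics/s2.png

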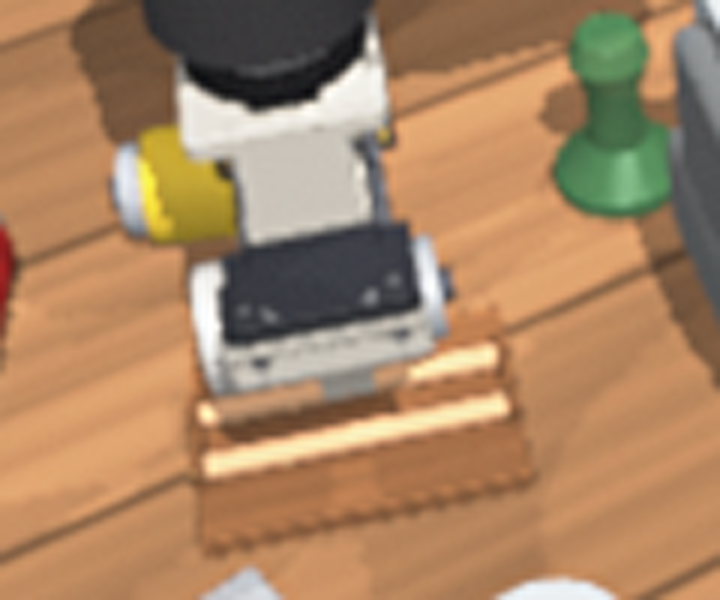

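The crop shows the jar off the rest, level and centred under the gripper, with the rest's dowels bare. Next: raise, then traverse to the cradle.

Call:
servo_tool --pt "5.0 0 0 -2 0" --pt "5.0 0 0 -4 0" --pt "5.0 0 0 -5 0" --pt "5.0 0 0 -5 0" --pt "5.0 -2 0.2 -3 0" --pt "5.0 -4 0.3 -0.2 0" --pt "5.0 -5 0.3 0 -1" --pt "5.0 -5 0.3 0 -1"

```text
time_s: 5.88
tcp_pos: [0.4878, -0.1427, 0.2685]
eef_rot: [180.0, 0.0, -105.1]
contact_force: [2.0, 0.6, -4.1]
gripper_width: 0.0592
```

```bash
python3 plan.py 0.5757 0.169 0.27 -102 7
```

```text
from [ 0.4878 -0.1427  0.2685] -105.12 end [0.5756 0.1694 0.2705] -102.02
[-4.6, -0.1, 0.0, np.float64(-0.4)]
[-4.6, -0.1, 0.0, np.float64(-0.5)]
[-4.6, -0.1, 0.0, np.float64(-0.4)]
[-4.6, -0.1, 0.0, np.float64(-0.5)]
[-4.7, -0.2, -0.1, np.float64(-0.4)]
[-4.6, -0.2, 0.0, np.float64(-0.5)]
[-4.7, -0.3, -0.1, np.float64(-0.4)]
```

Call:
servo_tool --pt "5.0 -5.2 -0.2 0 -0.4" --pt "5.0 -5.2 -0.1 0 -0.5" --pt "5.0 -5.2 -0.1 0 -0.4" --pt "5.0 -5.2 -0.1 0 -0.5" --pt "5.0 -4.7 -0.2 0 -0.4" --pt "5.0 -3.5 -0.2 0 -0.5" --pt "5.0 -2.0 -0.2 0 -0.4" --pt "5.0 0 0 0 0"

```text
time_s: 6.88
tcp_pos: [0.5735, 0.155, 0.268]
eef_rot: [179.9, -0.1, -101.9]
contact_force: [-0.8, -0.3, -2.8]
gripper_width: 0.0595
```

```bash
python3 plan.py 0.5757 0.168 0.15 -102 4 2; python3 -c "
from h import *
p=np.load('fit.npy')[4:]; s=r.get_state(); print(s['tcp_pos'],s['eef_rot'],loc(s['tcp_pos'],*p[:3]))"
```

```text
from [0.5735 0.155  0.268 ] -101.93 end [0.5757 0.168  0.15  ] -102.03
[-0.33, 0.01, 2.95, np.float64(0.0)]
[-0.33, 0.01, 2.95, np.float64(0.0)]
[-0.33, 0.02, 2.95, np.float64(0.0)]
[-0.33, 0.01, 2.95, np.float64(0.1)]
[0.57349419 0.15497463 0.26796234] [ 1.79923629e+02 -6.25152495e-02 -1.01928555e+02] [0.00081791 0.08560163]
```

```bash
python3 - <<'E'
from h import *
p=np.load('fit.npy')[4:]
a=(208.6,164); b=(311.5,184.5)
for z in np.arange(.1,.2,.02): print(round(z,2),np.round(loc(back("top",a,z),*p[:3]),3),np.round(loc(back("scene",b,z),*p[:3]),3))
E
```

```text
0.1 [0.023 0.047] [-0.089  0.088]
0.12 [0.018 0.044] [-0.067  0.075]
0.14 [0.013 0.04 ] [-0.045  0.061]
0.16 [0.008 0.037] [-0.024  0.048]
0.18 [0.003 0.034] [-0.002  0.034]
```

Call:
servo_tool --pt "5.0 -0.5 0 2 0" --pt "5.0 -0.5 0 3.5 0" --pt "5.0 -0.4 0 3.5 0" --pt "5.0 0 0 2.5 0" --pt "5.0 0 0 1.5 0" --pt "5.0 0 0 0.6 0" --pt "5.0 0 0 0 0"

```text
time_s: 7.75
tcp_pos: [0.5767, 0.1676, 0.1335]
eef_rot: [-180.0, 0.0, -102.0]
contact_force: [-0.7, 0.2, -4.2]
gripper_width: 0.059
```

```bash
python3 - <<'E'
from h import *
p=np.load('fit.npy')[4:]
for n,b in(("top",(120,105,250,205)),("scene",(230,110,400,240))):
    im=r.capture(n)[:,:,::-1]; cv2.imwrite(f"pics/{n}3.png",cv2.resize(im[b[1]:b[3],b[0]:b[2]],None,fx=4.5,fy=4.5,interpolation=cv2.INTER_CUBIC))
s=r.get_state(); print(s['tcp_pos'],s['eef_rot'],s['contact_force'],loc(s['tcp_pos'],*p[:3]))
E
```

```text
[0.57707797 0.16796716 0.13411529] [-1.79924564e+02  5.79994199e-02 -1.02002319e+02] [-1.94450927e-01 -2.67443477e-03 -3.61079337e+00] [0.00162194 0.09905536]
```

View pics/top3.png

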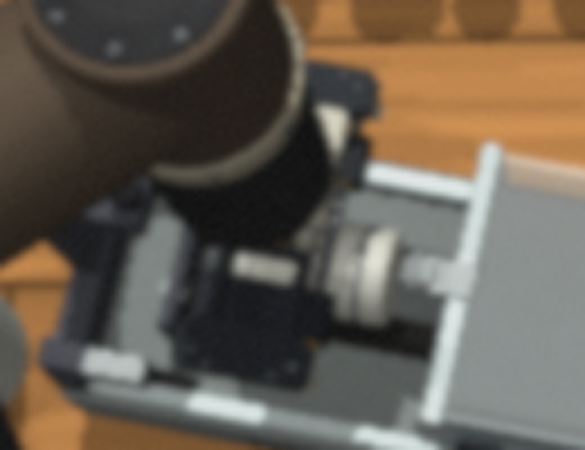

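View pics/scene3.png

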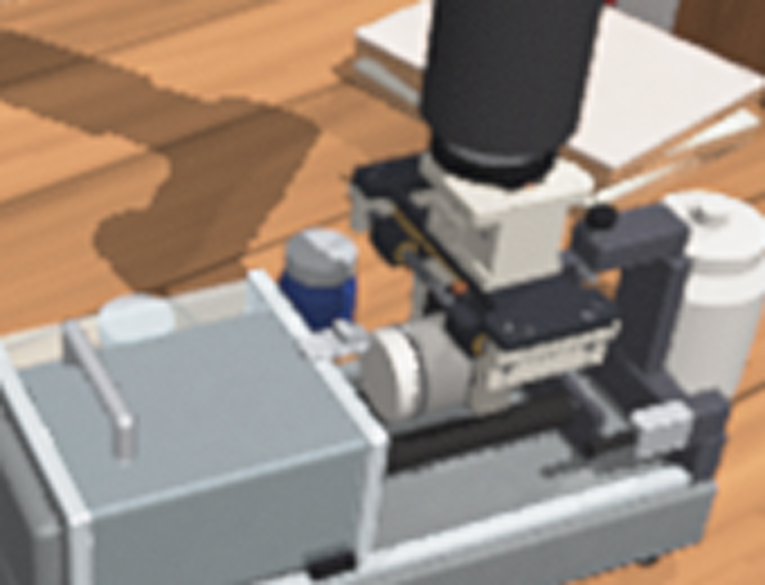

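The crops show the jar held over the rollers, lid towards the keeper. The jar's back end is clear of the guard's tongue, and the gripper is clear of the keeper. I'll lower it gently.

Call:
servo_tool --pt "5.0 0 0.1 0.5 0" --pt "5.0 0 0 0.5 0" --pt "5.0 0 0 0.3 0" --pt "5.0 0 0 0.2 0" --pt "5.0 0 0 0 0"

```text
time_s: 8.48
tcp_pos: [0.5757, 0.1681, 0.1197]
eef_rot: [-179.9, 0.0, -102.0]
contact_force: [-5.3, -1.1, 9.6]
gripper_width: 0.0593
```

Call:
servo_tool --pt "5.0 0 0 0.1 0" --pt "5.0 0 0 0.1 0" --pt "5.0 0 0 0 0"

```text
time_s: 8.85
tcp_pos: [0.5758, 0.168, 0.1196]
eef_rot: [-179.9, 0.0, -102.0]
contact_force: [-11.2, -1.8, 22.8]
gripper_width: 0.0597
```

Contact came about 5 mm higher than expected, with a pull towards -x. The jar is probably touching the +x roller first, so I'll back off, shift and try again.

Call:
servo_tool --pt "5.0 0 0 -0.3 0" --pt "5.0 0 0 0 0" --pt "5.0 0 0 0 0"

```text
time_s: 9.22
tcp_pos: [0.5758, 0.1683, 0.1197]
eef_rot: [-180.0, 0.0, -102.0]
contact_force: [-3.7, 0.4, 6.4]
gripper_width: 0.0594
```

Call:
servo_tool --pt "5.0 0 0.3 0 0" --pt "5.0 0 0 0 0" --pt "5.0 0 0 0.1 0" --pt "5.0 0 0 0 0"

```text
time_s: 9.72
tcp_pos: [0.5751, 0.1689, 0.1202]
eef_rot: [-179.7, 0.1, -101.9]
contact_force: [1.2, -3.7, 10.3]
gripper_width: 0.0595
```

The TCP barely moved for a 3 mm sideways command, and the width of 59.3 mm fits a grip about 4.6 mm above the axis. So the jar already sits between both rollers at z of about 0.133. I'll relax the pressure and release.

Call:
servo_tool --pt "5.0 0 0 -0.1 0" --pt "5.0 0 0 0 0" --pt "5.0 0 0 0 0"

```text
time_s: 10.1
tcp_pos: [0.575, 0.1689, 0.1203]
eef_rot: [-179.8, 0.1, -102.0]
contact_force: [3.8, -1.5, 4.2]
gripper_width: 0.0589
```

Call:
servo_tool --pt "5.0 0 -0.1 -0.05 0" --pt "5.0 0 0 0 0" --pt "5.8 0 0 0 0" --pt "6.0 0 0 0 0" --pt "6.2 0 0 0 0" --pt "6.8 0 0 0 0" --pt "7.5 0 0 0 0" --pt "8.7 0 0 0 0" --squeeze 10

```text
time_s: 11.1
tcp_pos: [0.5728, 0.1682, 0.119]
eef_rot: [179.9, -0.1, -102.0]
contact_force: [-0.0, 0.2, 0.3]
gripper_width: 0.0799
```

Call:
servo_tool --pt "8.7 0 0 0 0" --pt "8.7 0 0 -1 0" --pt "8.7 0 0 -2 0" --pt "8.7 0 0 -4 0" --pt "8.7 0 0 -4 0" --pt "8.7 0 0 -4 0"

```text
time_s: 11.85
tcp_pos: [0.5734, 0.1683, 0.2718]
eef_rot: [-180.0, 0.0, -102.0]
contact_force: [0.9, 0.4, -0.1]
gripper_width: 0.0871
```

```bash
python3 plan.py 0.525 0.0 0.28 -57 5
```

```text
from [0.5734 0.1683 0.2718] -102.0 end [5.252e-01 1.000e-04 2.798e-01] -57.0
[3.5, 0.2, -0.2, np.float64(-9.0)]
[3.4, 0.8, -0.2, np.float64(-9.0)]
[3.2, 1.3, -0.1, np.float64(-9.0)]
[3.0, 1.8, -0.2, np.float64(-9.0)]
[2.7, 2.3, -0.1, np.float64(-9.0)]
```

```bash
python3 plan.py 0.5246 -0.0709 0.28 -12 9
```

```text
from [0.5734 0.1683 0.2718] -102.0 end [ 0.5243 -0.071   0.2798] -12.0
[2.7, 0.0, -0.1, np.float64(-10.0)]
[2.7, 0.4, -0.1, np.float64(-10.0)]
[2.6, 0.9, -0.1, np.float64(-10.0)]
[2.3, 1.3, -0.1, np.float64(-10.0)]
[2.1, 1.7, -0.1, np.float64(-10.0)]
[1.8, 2.1, -0.1, np.float64(-10.0)]
[1.3, 2.3, -0.1, np.float64(-10.0)]
[0.9, 2.6, -0.1, np.float64(-10.0)]
[0.5, 2.7, 0.0, np.float64(-10.0)]
```

Call:
servo_tool --pt "8.7 2.7 0 -0.1 -10" --pt "8.7 2.7 0.4 -0.1 -10" --pt "8.7 2.6 0.9 -0.1 -10" --pt "8.7 2.3 1.3 -0.1 -10" --pt "8.7 2.1 1.7 -0.1 -10" --pt "8.7 1.8 2.1 -0.1 -10" --pt "8.7 1.3 2.3 -0.1 -10" --pt "8.7 0.9 2.6 -0.1 -10"

```text
time_s: 12.85
tcp_pos: [0.5296, -0.0448, 0.2785]
eef_rot: [-180.0, -0.0, -21.7]
contact_force: [0.4, -1.1, 0.4]
gripper_width: 0.0875
```

Call:
servo_tool --pt "6.0 0.5 2.7 0 -10" --pt "4.5 0 0 0 0" --pt "4.5 0 0 0 0"

```text
time_s: 13.22
tcp_pos: [0.5245, -0.0707, 0.2781]
eef_rot: [-180.0, -0.0, -12.2]
contact_force: [0.5, -0.3, 0.2]
gripper_width: 0.0624
```

```bash
python3 - <<'E'
from h import *
p=np.load('fit.npy')[4:]
for n,b in(("top",(120,105,310,235)),("scene",(200,110,400,260))):
    im=r.capture(n)[:,:,::-1]; cv2.imwrite(f"pics/{n}4.png",cv2.resize(im[b[1]:b[3],b[0]:b[2]],None,fx=4,fy=4,interpolation=cv2.INTER_CUBIC))
s=r.get_state(); print(s['tcp_pos'],s['eef_rot'],s['gripper_width'],loc(s['tcp_pos'],*p[:3]),p[3]-.05)
E
python3 plan.py 0.5246 -0.0709 0.21 -12 2 2
```

```text
[ 0.52460145 -0.07033392  0.2777528 ] [-1.79990093e+02 -1.26989727e-02 -1.20660721e+01] 0.05448558175348172 [-0.00015988 -0.14494878] -0.14551784313010804
from [ 0.5246 -0.0703  0.2778] -12.07 end [ 0.5246 -0.0709  0.21  ] -11.97
[0.01, 0.03, 3.39, np.float64(-0.0)]
[0.0, 0.03, 3.39, np.float64(-0.1)]
```

View pics/top4.png

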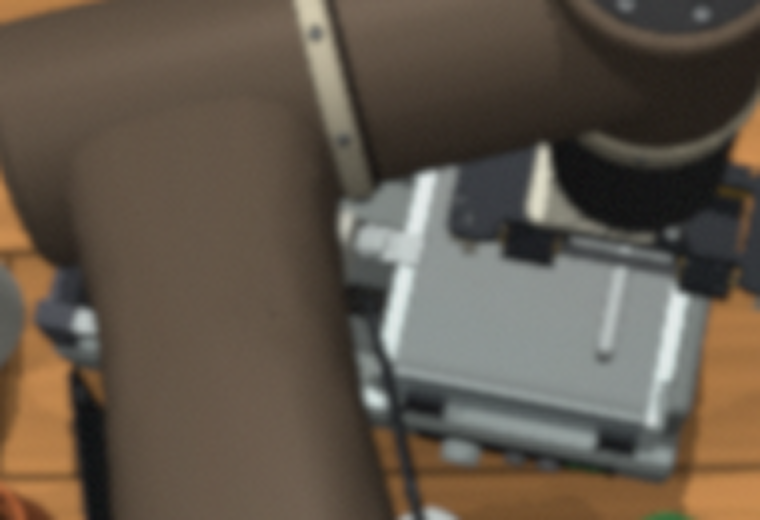

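View pics/scene4.png

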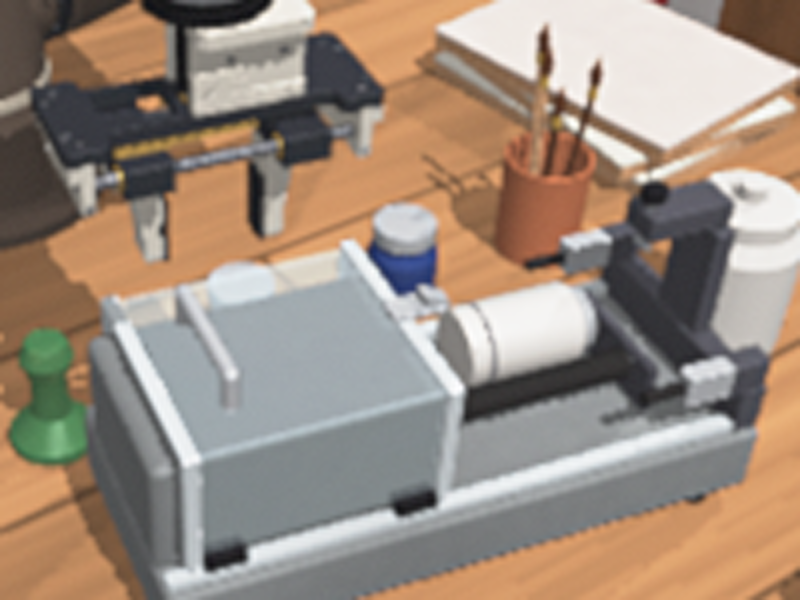

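The scene crop shows the jar lying along the rollers at crop (520,335), clear of the tongue. The gripper is upright above the handle. I'll descend onto the bar.

Call:
servo_tool --pt "5.0 0 0.05 2.5 0" --pt "5.0 0 0 2.5 0" --pt "5.0 0 0 2.0 0" --pt "5.0 0 0 1.2 0" --pt "5.0 0 0 0.7 0" --pt "5.0 0 0 0 0"

```text
time_s: 14.08
tcp_pos: [0.5244, -0.0712, 0.1885]
eef_rot: [180.0, 0.0, -12.0]
contact_force: [-0.9, -0.3, 0.1]
gripper_width: 0.0498
```

```bash
python3 - <<'E'
from h import *
p=np.load('fit.npy')[4:]
for n,b in(("top",(250,145,300,205)),("scene",(220,150,300,230))):
    im=r.capture(n)[:,:,::-1]; cv2.imwrite(f"pics/{n}5.png",cv2.resize(im[b[1]:b[3],b[0]:b[2]],None,fx=7,fy=7,interpolation=cv2.INTER_CUBIC))
s=r.get_state(); print(s['tcp_pos'],s['eef_rot'],s['gripper_width'],s['contact_force'],loc(s['tcp_pos'],*p[:3]),p[3]-.05)
E
```

```text
[ 0.52480823 -0.07128689  0.18918578] [-1.79990178e+02 -5.51682007e-02 -1.19979093e+01] 0.049945744160739936 [-0.67272771  0.5324019   0.86150129] [ 0.00024053 -0.14583792] -0.14551784313010804
```

View pics/scene5.png

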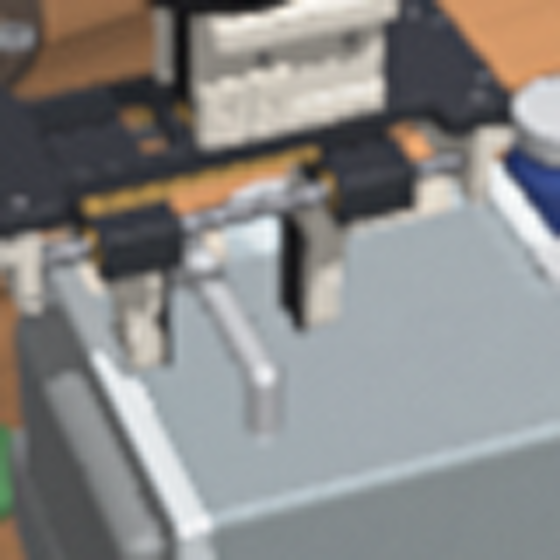

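The bar runs between the two fingers (crop (230,320)), and both tips are above the roof. I'll close on the bar.

Call:
servo_tool --pt "3.0 0 0 0 0" --pt "2.0 0 0 0 0" --pt "1.5 0 0 0 0" --pt "0.8 0 0 0 0" --pt "0.8 0 0 0 0" --pt "0.8 0 0 0 0" --squeeze 30

```text
time_s: 14.92
tcp_pos: [0.5243, -0.0715, 0.1886]
eef_rot: [180.0, 0.0, -12.0]
contact_force: [-0.9, -1.4, 1.0]
gripper_width: 0.0109
```

Call:
servo_tool --pt "0.8 0 0 0 0" --pt "0.8 0 0 0 0"

```text
time_s: 15.18
tcp_pos: [0.5243, -0.0715, 0.1886]
eef_rot: [180.0, 0.0, -12.0]
contact_force: [-0.0, -0.6, -0.1]
gripper_width: 0.011
```

Call:
servo_tool --pt "0.8 0 -0.5 0 0" --pt "0.8 0 -1 0 0" --pt "0.8 0 -1.2 0 0" --pt "0.8 0 -1.2 0 0" --pt "0.8 0 -1.2 0 0"

```text
time_s: 15.8
tcp_pos: [0.5354, -0.0204, 0.1886]
eef_rot: [-180.0, -0.0, -12.0]
contact_force: [2.4, -2.8, -0.6]
gripper_width: 0.0109
```

Call:
servo_tool --pt "0.8 0 -1.2 0 0" --pt "0.8 0 -1.2 0 0" --pt "0.8 0 -1.2 0 0" --pt "0.8 0 -1.2 0 0" --pt "0.8 0 -1 0 0" --pt "0.8 0 -0.6 0 0" --pt "0.8 0 0 0 0"

```text
time_s: 16.68
tcp_pos: [0.549, 0.0423, 0.1886]
eef_rot: [-179.9, -0.1, -12.0]
contact_force: [5.1, 0.6, -1.8]
gripper_width: 0.0108
```

```bash
python3 - <<'E'
from h import *
p=np.load('fit.npy')[4:]
for n,b in(("scene",(200,110,400,260)),):
    im=r.capture(n)[:,:,::-1]; cv2.imwrite(f"pics/{n}6.png",cv2.resize(im[b[1]:b[3],b[0]:b[2]],None,fx=4,fy=4,interpolation=cv2.INTER_CUBIC))
s=r.get_state(); print(s['tcp_pos'],s['eef_rot'],s['gripper_width'],s['contact_force'],loc(s['tcp_pos'],*p[:3])+[0,.05])
E
```

```text
[0.54897894 0.04214169 0.18860446] [-1.79927357e+02 -6.17970125e-02 -1.19731766e+01] 0.010978819581267996 [ 6.70323348 -0.05396103 -2.09434059] [0.00029879 0.02013735]
```

View pics/scene6.png

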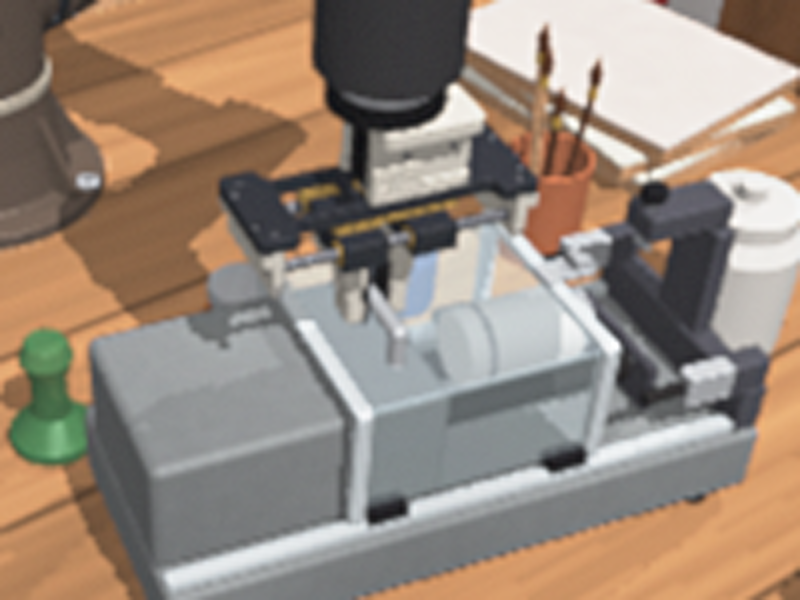

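The guard now covers the jar and runs freely, with its origin at about mill y 20 mm. There is a slight sideways pull, which I'll correct with a small +x shift.

Call:
servo_tool --pt "0.8 0.1 -0.4 0 0" --pt "0.8 0 -0.6 0 0" --pt "0.8 0 -0.6 0 0" --pt "0.8 0 -0.3 0 0" --pt "0.8 0 0 0 0"

```text
time_s: 17.35
tcp_pos: [0.553, 0.0602, 0.1886]
eef_rot: [-180.0, 0.0, -12.0]
contact_force: [-2.8, 2.0, 4.4]
gripper_width: 0.0113
```

Call:
servo_tool --pt "0.8 0.05 -0.3 0 0" --pt "0.8 0 -0.3 0 0" --pt "0.8 0 -0.3 0 0" --pt "0.8 0 -0.3 0 0"

```text
time_s: 17.85
tcp_pos: [0.5553, 0.0709, 0.1885]
eef_rot: [180.0, 0.1, -12.0]
contact_force: [-5.1, 0.3, 6.7]
gripper_width: 0.0106
```

Call:
servo_tool --pt "0.8 -0.1 -0.3 0 0" --pt "0.8 0 -0.3 0 0" --pt "0.8 0 -0.2 0 0"

```text
time_s: 18.23
tcp_pos: [0.5569, 0.0784, 0.1886]
eef_rot: [179.9, -0.0, -12.0]
contact_force: [0.1, -6.1, 3.1]
gripper_width: 0.011
```

Call:
servo_tool --pt "0.8 0 -0.2 0 0" --pt "0.8 0 -0.2 0 0" --pt "0.8 0 -0.2 0 0"

```text
time_s: 18.6
tcp_pos: [0.558, 0.0837, 0.1886]
eef_rot: [179.9, 0.0, -12.0]
contact_force: [0.5, -9.8, 3.2]
gripper_width: 0.0108
```

Call:
servo_tool --pt "0.8 0 -0.15 0 0" --pt "0.8 0 -0.15 0 0"

```text
time_s: 18.85
tcp_pos: [0.5585, 0.086, 0.1886]
eef_rot: [179.8, 0.0, -12.0]
contact_force: [0.9, -9.9, 3.7]
gripper_width: 0.011
```

Call:
servo_tool --pt "0.8 0 -0.1 0 0" --pt "0.8 0 -0.1 0 0"

```text
time_s: 19.1
tcp_pos: [0.5589, 0.0877, 0.1886]
eef_rot: [179.8, 0.0, -12.0]
contact_force: [1.0, -11.3, 3.3]
gripper_width: 0.0109
```

Call:
servo_tool --pt "0.8 0 -0.1 0 0" --pt "0.8 0 -0.1 0 0"

```text
time_s: 19.35
tcp_pos: [0.5593, 0.0895, 0.1885]
eef_rot: [179.8, 0.0, -12.0]
contact_force: [0.5, -10.2, 4.3]
gripper_width: 0.0111
```

Call:
servo_tool --pt "0.8 0 -0.1 0 0" --pt "0.8 0 -0.1 0 0"

```text
time_s: 19.6
tcp_pos: [0.5597, 0.0913, 0.1885]
eef_rot: [179.8, 0.0, -12.0]
contact_force: [2.0, -12.3, 4.4]
gripper_width: 0.0111
```

Call:
servo_tool --pt "0.8 0 -0.1 0 0" --pt "0.8 0 0 0 0"

```text
time_s: 19.85
tcp_pos: [0.5599, 0.0923, 0.1885]
eef_rot: [179.8, 0.0, -12.0]
contact_force: [0.4, -11.6, 3.5]
gripper_width: 0.011
```

Call:
servo_tool --pt "0.8 0 -0.1 0 0" --pt "0.8 0 0 0 0"

```text
time_s: 20.1
tcp_pos: [0.5601, 0.0932, 0.1885]
eef_rot: [179.8, 0.0, -12.0]
contact_force: [-0.3, -12.8, 3.3]
gripper_width: 0.0111
```

Call:
servo_tool --pt "0.8 0 -0.1 0 0" --pt "0.8 0 0 0 0"

```text
time_s: 20.35
tcp_pos: [0.5603, 0.0941, 0.1885]
eef_rot: [179.7, 0.0, -12.0]
contact_force: [0.7, -12.3, 3.4]
gripper_width: 0.0112
```

Call:
servo_tool --pt "0.8 0 -0.1 0 0" --pt "0.8 0 0 0 0"

```text
time_s: 20.6
tcp_pos: [0.5604, 0.0949, 0.1885]
eef_rot: [179.7, 0.0, -12.0]
contact_force: [1.1, -12.9, 4.8]
gripper_width: 0.0106
```

Call:
servo_tool --pt "0.8 0 -0.1 0 0" --pt "0.8 0 0 0 0"

```text
time_s: 20.85
tcp_pos: [0.5607, 0.0959, 0.1885]
eef_rot: [179.7, 0.0, -12.0]
contact_force: [0.5, -13.1, 4.0]
gripper_width: 0.0106
```

Call:
servo_tool --pt "0.8 0 -0.1 0 0" --pt "0.8 0 0 0 0"

```text
time_s: 21.1
tcp_pos: [0.5609, 0.0969, 0.1886]
eef_rot: [179.7, 0.0, -12.0]
contact_force: [0.9, -13.1, 3.6]
gripper_width: 0.0108
```

Call:
servo_tool --pt "0.8 0 -0.1 0 0" --pt "0.8 0 0 0 0"

```text
time_s: 21.35
tcp_pos: [0.5611, 0.0981, 0.1885]
eef_rot: [179.8, 0.0, -12.0]
contact_force: [1.0, -12.0, 2.8]
gripper_width: 0.011
```

Call:
servo_tool --pt "0.8 0 0 0 0" --pt "0.8 0 0 0 0"

```text
time_s: 21.6
tcp_pos: [0.5611, 0.0981, 0.1886]
eef_rot: [179.8, 0.0, -12.0]
contact_force: [1.9, -12.8, 3.7]
gripper_width: 0.011
```

Call:
servo_tool --pt "0.8 0 -0.1 0 0" --pt "0.8 0 0 0 0"

```text
time_s: 21.85
tcp_pos: [0.5613, 0.0991, 0.1886]
eef_rot: [179.8, 0.0, -12.0]
contact_force: [0.6, -13.1, 2.7]
gripper_width: 0.011
```

Call:
servo_tool --pt "0.8 0 -0.1 0 0" --pt "0.8 0 0 0 0"

```text
time_s: 22.1
tcp_pos: [0.5615, 0.1001, 0.1885]
eef_rot: [179.8, 0.0, -12.0]
contact_force: [1.2, -11.9, 3.3]
gripper_width: 0.011
```

Call:
servo_tool --pt "0.8 0 -0.1 0 0" --pt "0.8 0 0 0 0"

```text
time_s: 22.35
tcp_pos: [0.5618, 0.1013, 0.1886]
eef_rot: [179.8, 0.0, -12.0]
contact_force: [-0.1, -11.0, 4.2]
gripper_width: 0.011
```

Call:
servo_tool --pt "0.8 0 -0.1 0 0" --pt "0.8 0 0 0 0"

```text
time_s: 22.6
tcp_pos: [0.5623, 0.1031, 0.1886]
eef_rot: [179.9, 0.0, -12.0]
contact_force: [0.8, -8.7, 3.1]
gripper_width: 0.0108
```

Call:
servo_tool --pt "0.8 0 0 0 0" --pt "0.8 0 0 0 0"

```text
time_s: 22.85
tcp_pos: [0.5623, 0.1031, 0.1886]
eef_rot: [179.9, 0.0, -12.0]
contact_force: [0.2, -8.4, 3.3]
gripper_width: 0.0109
```

```bash
python3 - <<'E'
from h import *
p=np.load('fit.npy')[4:]
for n,b in(("scene",(280,110,400,230)),):
    im=r.capture(n)[:,:,::-1]; cv2.imwrite(f"pics/{n}7.png",cv2.resize(im[b[1]:b[3],b[0]:b[2]],None,fx=5,fy=5,interpolation=cv2.INTER_CUBIC))
s=r.get_state(); print(s['tcp_pos'],s['eef_rot'],s['gripper_width'],s['contact_force'],loc(s['tcp_pos'],*p[:3])+[0,.05])
E
```

```text
[0.56225157 0.10306346 0.18856061] [ 1.79865121e+02  4.46697108e-03 -1.20275988e+01] 0.010962018276019222 [ 0.87495749 -8.69025522  2.69645472] [0.00061443 0.08248736]
```

View pics/scene7.png

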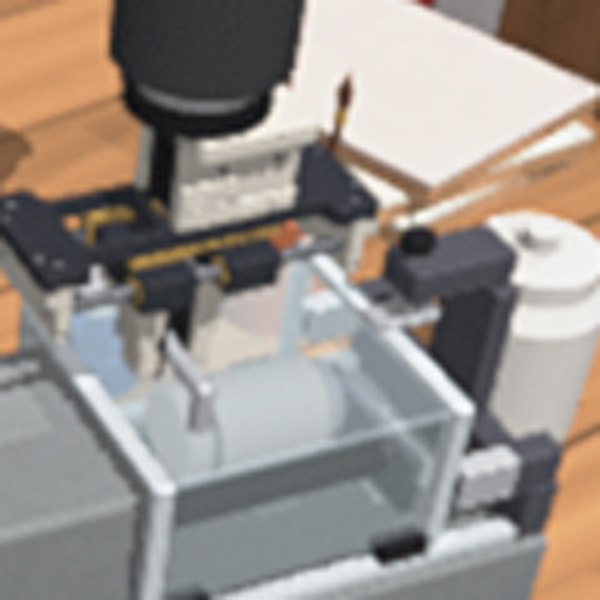

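Force dropped from 13 to 8.5 N with a jump forward, which looks like the click. To test it, I'll back off in small steps while still holding the bar: a latched guard will not follow.

Call:
servo_tool --pt "0.8 0 0.1 0 0" --pt "0.8 0 0 0 0"

```text
time_s: 23.15
tcp_pos: [0.5622, 0.103, 0.1886]
eef_rot: [180.0, -0.0, -12.0]
contact_force: [1.1, -6.0, 2.5]
gripper_width: 0.0106
```

Call:
servo_tool --pt "0.8 0 0.1 0 0" --pt "0.8 0 0 0 0"

```text
time_s: 23.4
tcp_pos: [0.5622, 0.1028, 0.1886]
eef_rot: [-180.0, -0.0, -12.0]
contact_force: [2.6, -2.4, 2.4]
gripper_width: 0.0108
```

Two millimetres of back-off moved the TCP only 0.3 mm and the force fell to 2.4 N. The catch is holding the guard. I'll take out the last load and release.

Call:
servo_tool --pt "0.8 0 0.07 0 0" --pt "0.8 0 0 0 0"

```text
time_s: 23.65
tcp_pos: [0.5622, 0.1027, 0.1886]
eef_rot: [-179.9, -0.0, -12.0]
contact_force: [2.7, 1.6, 0.6]
gripper_width: 0.0109
```

Call:
servo_tool --pt "1.3 0 0 0 0" --pt "1.6 0 0 0 0" --pt "2.2 0 0 0 0" --pt "3.2 0 0 0 0" --pt "4.2 0 0 0 0" --pt "4.4 0 0 0 0" --pt "4.4 0 0 0 0" --squeeze 10

```text
time_s: 24.52
tcp_pos: [0.5617, 0.1019, 0.1885]
eef_rot: [180.0, 0.0, -12.0]
contact_force: [-0.2, -0.1, 0.7]
gripper_width: 0.0436
```

Call:
servo_tool --pt "4.4 0 0 -1 0" --pt "4.4 0 0 -3 0" --pt "4.4 0 0 -4 0" --pt "4.4 0 0 -4 0" --pt "4.4 0 5 -2 0" --pt "4.4 0 5 0 0" --pt "4.4 0 5 0 0" --pt "4.4 0 5 0 0"

```text
time_s: 25.52
tcp_pos: [0.5196, -0.0951, 0.3296]
eef_rot: [-180.0, -0.1, -12.0]
contact_force: [1.0, -0.4, -0.3]
gripper_width: 0.0442
```

Call:
servo_tool --pt "4.4 0 5 0 0" --pt "4.4 0 3 0 0" --pt "4.4 0 0 0 0" --pt "4.4 0 0 0 0"

```text
time_s: 26.02
tcp_pos: [0.5035, -0.1718, 0.329]
eef_rot: [-180.0, -0.0, -12.0]
contact_force: [0.2, 0.2, -0.1]
gripper_width: 0.0444
```

```bash
python3 - <<'E'
from h import *
im=r.capture("scene")[:,:,::-1]; cv2.imwrite("pics/scene8f.png",im)
b=(210,110,400,250); cv2.imwrite("pics/scene8.png",cv2.resize(im[b[1]:b[3],b[0]:b[2]],None,fx=4,fy=4,interpolation=cv2.INTER_CUBIC))
im=r.capture("top")[:,:,::-1]; cv2.imwrite("pics/top8.png",im)
p=np.load('fit.npy')[4:]
s=r.get_state(); print(s['tcp_pos'],s['contact_force'],s['time_s'])
for g in (.0805,.0825): print(g,proj("scene",[[*wor([sx*.045,g-.05],*p[:3]),.204] for sx in(-1,1)]))
E
```

```text
[ 0.5037132  -0.17126648  0.32882939] [ 0.41540161  0.10635048 -0.72978138] 26.125
0.0805 [[304.01514509 169.34364627]
 [319.18163859 188.03447465]]
0.0825 [[304.6485308  169.19294607]
 [319.84698501 187.86384895]]
```

View pics/scene8.png

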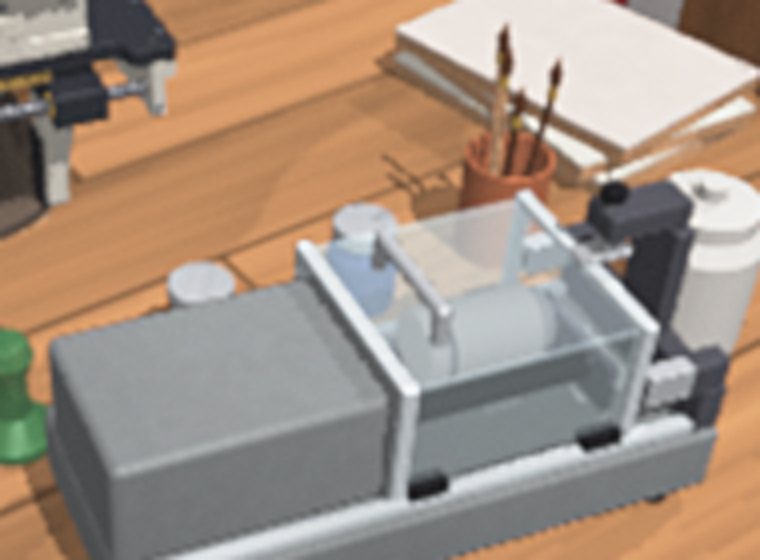

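View pics/scene8f.png

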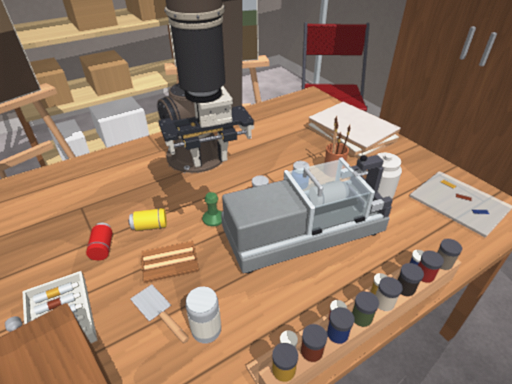

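View pics/top8.png

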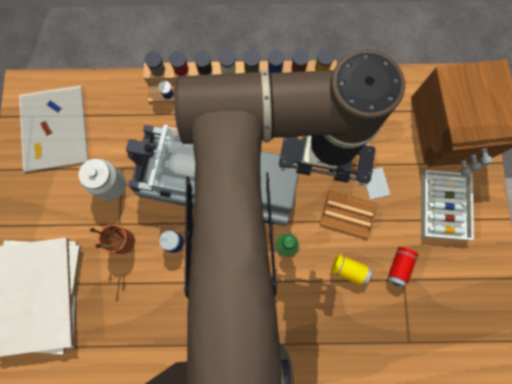

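The scene crop shows the guard shut over the jar. The leading hoop corner is at pixel (374,192), the same as before I let go, and the tongue is in the catch housing. The jar lies along the rollers, and the bystanders are where they were. The arm is well clear, so I'll hand in.

```bash
python3 -c "
from plant import r
print(r.close_job()); print(r.get_state()['time_s'])"
```

```text
the job is handed in; nothing more can be done
None
the job is handed in; nothing more can be done
```

The white jar is lying along the mill's rollers and the guard is shut over it, held by the catch. I handed the job in at about 26 s of the 59 s allowed.

- **Jar:** I set it down with its centre at about mill y 0.10 m. Contact came about 5 mm higher than I expected, because I had gripped it roughly 4.6 mm above its axis. For a moment the wrist felt about 23 N on the rollers; I eased that off before letting go.
- **Guard:** I pulled it shut by its bar, in 1 mm steps at the end. The push peaked at about 13 N, then fell to 8.5 N with a small jump forward at guard y of about 82 mm. That 13 N is at the low end of the 13–16 N you gave for the click.
- **Catch check:** Backing off 2 mm moved the tool only 0.3 mm and the force fell to 2.4 N, so the catch was holding. The guard did not spring back after release: its hoop corner stayed at the same pixel.
- **Bench:** In the final pictures the jar is on the rollers, the bystanders I could see are where they were, and the arm is clear. In the top view the arm hid part of the mill and one pigment jar, so I checked those in the scene view.

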